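# Close the timber sample box

### The arm

A 6-joint arm with a two-finger parallel gripper is mounted at the origin on the work surface. World frame = base frame: x ahead of the robot, y to its left, z up, the work surface at z = 0. Lengths are in mm, angles in rad, forces in N, time in s.
With the tool pointing down it reaches from about 275 to 1000 mm from the base axis. Payload 8.4 kg.
Tool frame: the origin (TCP) lies at the very end of the fingers, on their centre line; the grasp point (between the pads) lies 19 mm behind it; x points along the fingers, y is the direction in which the jaws open and shut, and the axes are right-handed (so a half turn about x gives the same grasp; the last joint's range is limited). The gripper opens to 85 mm and grips with 20 to 120 N. Pads are 22 mm wide; open, the fingers measure 114 mm over their backs; the gripper's body (76 mm by 85 mm) begins 54 mm behind the grasp point. The pads swing forward as they close: fully open they stand 13 mm farther back than shut.
Start: joints at [1.321, 0.353, 1.633, -0, 1.155, -0.002], TCP at [153.293, 605.912, 231.281] pointing down, gripper open.
Joint ranges: [-2.63, 2.63], [-0.92, 2.1], [0.06, 2.66], [-1.3, 4.44], [0, 2.69], [-3.02, 3.02]. Speed limits (rad/s): [2.22, 2.22, 2.79, 3.14, 3.14, 3.14].

### API

Orientations are given as [roll, pitch, yaw] about the fixed x, y, z axes, in that order (R = Rz(yaw) Ry(pitch) Rx(roll)).
In Python, from rig import r, grab_frame, camera_params, sign_off gives the robot as it stands.
- The arm moves only by the tool drive_tool, never from a script. Its argument "rows" is one flat list of numbers, 7 for each row, row after row: the shift along the tool's x, y, z in mm, then the turn, a rotation vector about the tool's x, y, z in degrees, then the opening in per cent of the stroke, from 0 (shut) to 100 (fully open). In form: [x, y, z, rx, ry, rz, fingers, x, y, z, rx, ry, rz, fingers, ...]. A call has 1 to 10 rows; each row is the pose to reach, as a shift and turn from the pose measured when the call began, along the tool's axes at that moment; what a row does not reach only later rows make up. A row lasts 1/8 s, in which the tool goes at most 62.5 mm and 10.7 degrees, less where a joint would pass 70% of its speed; a pose out of reach is approached as far as the arm can. A call with a gripper value outside its range is refused whole. The fingers move at their own pace and stop on an object; "newtons" is the grip in N (left out, the last holds). Time passes only in rows, so rows that repeat a pose let the fingers close. It gives the time, the measured TCP pose, the force and the opening at its end, in the units of the state.
- r.sense(): the state, without advancing time (a new reading comes with each control period).
- grab_frame(name): name is "scene" or "top"; returns the picture (384x512x3 uint8, red, green, blue); there is no depth.
- camera_params(name): a dict with "vertical_fov" (degrees; the focal length in pixels is half the picture's height over the tangent of half this angle, whatever the lens; pixels are square), "cx", "cy" (the principal point, pixels), "pose" (4x4, takes a point from camera to world coordinates). Camera axes: x right, y down, z forward; pixel columns grow to the right and rows downward; lengths in mm; the calibration is good to about 2 mm. A picture is of the moment at which its call begins. camera_params takes no time and is no camera call.
- sign_off(): hands the job in, once; it reports no verdict.
The state is a dict: "clock": time; "qpos": joint angles; "qvel": joint speeds; "joint_efforts": joint torques, N m; "eef_pos": TCP position; "tcp_rot": TCP orientation; "contact_force": force on the tool from outside, world axes, zero at the start; "wrist_torque": the same for the moment, N m; "opening": opening from 0.0 (shut) to 1.0 (fully open).
Only numpy, scipy, OpenCV 4.12 (cv2) and the standard library are available. Lean on these libraries where they do the work, as an engineer would, in place of code of your own. Each camera call takes 0.05 s, during which the arm holds its last target.

### The job

Put the timber samples away: one wooden block stands on end in the white sample box and sticks up past the rim, so tip it over to lie flat inside. Then put the grey lid on: tilt its edge in under the hood along one side of the box, lower it and gently press the other side down until the catch snaps over it and the lid is flush, and let go. Both blocks stay in the box, and leave the dish, hand lens and eraser alone.

Things in the scene. Friction and masses are not known exactly. Their poses are not given: they have to be found in the camera images.
- sample_box: White open box fixed to the table. Origin: centre of its underside; z up, x from the hood side (-x, towards the robot) to the catch side (+x), y along its length. Outside x -54..54, y -90..90 mm, walls and floor 5 mm thick, inside x -49..49, y -85..85, rim at z = 50 mm. A divider along y at x = 0, 4 mm thick, its top at z = 17 mm, makes two lanes 47 mm wide.
- box_hood (a point): Middle of the hood flange's free edge, on its underside: x = -42, y = 0, z = 60 mm in the box frame. The hood is fixed on the -x side, 190 mm long (y): back wall with inner face at x = -54, and a flange 4 mm thick (top z = 64) reaching from it over the box to x = -42. So above the rim there is a slot 10 mm high and 12 mm deep, open to +x.
- box_catch (a point): Tip of the catch nose: x = 48.5, y = 0, z = 55 mm in the box frame. Grey sprung hook, 30 mm wide (y), outside the +x wall; flat underside z = 55, above z = 57 a ramp rises outward to x = 56, z = 70. A lid edge pressed down on the ramp with 6 to 15 N pushes it outward, then it snaps over the lid. Unpressed, the lid stays propped about 15 mm too high there. Over 60 N on the box does damage.
- lid: Loose grey lid, about 150 g, right way up on the table. Plate 107 (x) by 180 (y) by 4 mm; origin: centre of the plate's underside, z up. Under it two ribs 6 mm deep at y = +-(78.5..82.5), x = -25..40 mm, drop inside the box's end walls with 2.5 mm play. The -x edge goes under the hood, the +x edge under the catch. Seated: axes parallel to the box's, origin at x = 0, y = 0, z = 50 mm of the box.
- lid_handle (a point): Top centre of the lid's bar handle, 38 mm above the lid's origin. The bar stands on the middle of the plate: 14 mm thick (lid x), 70 mm long (lid y), 34 mm high above the plate.
- lid_far (a point): Middle of the lid's +x edge (catch side), at the plate's underside: 53.5 mm from the lid's origin along its x.
- tall_block: Loose wooden block standing on end in one lane of the box, 40 (box x) by 25 (box y) by 85 mm tall, 60 g. Origin at the centre of the end it stands on, z towards its other end; its top is 90 mm above the table. It tips along the box's y if pushed sideways near its top; it starts 12 to 35 mm to one side of the lane's middle and has room to fall towards the middle.
- tall_block_mid (a point): Centre of that block.
- flat_block: A like block already lying flat in the other lane: 40 (x) by 85 (y) by 25 mm high, 60 g. Origin at the centre of its underside, z up.
- flat_block_mid (a point): Centre of the flat block.
- dish: Bystander: clear shallow round dish, 90 mm across, 16 mm high, origin at the centre of its underside.
- magnifier: Bystander: steel hand lens lying flat, rim about 82 mm across, handle 90 mm long to its +y; origin under the centre of the glass, 10 mm high.
- eraser: Bystander: white eraser 22 by 50 by 13 mm, origin at the centre of its underside.
Mind the look-alikes: they are no part of the job. Several things look just like the lid: the one meant starts nearest to the robot's base.

How it is judged:
By the outcome, as a careful person would: the job done as asked, in the order asked, and still so for the second after the job is handed in, with the robot touching nothing.
It also fails if it takes over 58 s, if anything falls off the work surface, if the arm or the gripper's body presses on something with over 40 N, if the wrist force passes 120 N, or if a joint passes its speed limit or range.

## Working session

There is one attempt and no reset: what is moved stays moved. The work goes in short steps, Python scripts to look and compute and a tool call to move; the robot and the scene stay as the last step left them, time stands still between calls to the robot, and variables do not carry over. Pictures are saved under pics/ and viewed, and the job is handed in when it is done.

Besides the shell and the picture viewer there is one more tool, called as name(argument=value, ...) on one line, values as JSON. drive_tool: Moves the arm, as the interface text tells. Its arguments: {"type":"object","properties":{"rows":{"type":"array","items":{"type":"number"}},"newtons":{"type":"number"}},"required":["rows"]}

```bash
mkdir -p pics; ls; python3 - <<'E'
from rig import r, grab_frame, camera_params
import cv2, numpy as np
print(r.sense())
for n in ("scene","top"):
    f=grab_frame(n); cv2.imwrite(f"pics/{n}0.png",f[:,:,::-1]); p=camera_params(n); print(n,p)
E
```

```text
pics
{'clock': 0.0, 'qpos': array([ 1.32060630e+00,  3.53674169e-01,  1.63415315e+00,  8.71601101e-06,
        1.15523938e+00, -2.35700268e-03]), 'qvel': array([ 0.00179901,  0.00090083, -0.00123041, -0.00133634, -0.00044057,
        0.00060134]), 'joint_efforts': array([-7.04733557e-04, -6.05259061e+01, -3.42047703e+01, -6.22935772e-05,
        9.67127999e-03, -1.92381543e-05]), 'eef_pos': array([153.16169867, 605.424157  , 230.53731796]), 'tcp_rot': array([-1.57855949,  1.56932226, -1.82639604]), 'contact_force': array([0.06722914, 0.07994445, 0.19790369]), 'wrist_torque': array([-0.00448886, -0.07649202,  0.01180605]), 'opening': 1.0005713780723917}
scene {'vertical_fov': 52.98476980254099, 'cx': 260.35801674581637, 'cy': 188.1250859577777, 'pose': array([[-7.93943203e-02,  6.39532685e-01, -7.64653181e-01,
         1.37631904e+03],
       [ 9.96642265e-01,  6.63300258e-02, -4.80054444e-02,
        -1.52314454e+02],
       [ 2.00184145e-02, -7.65897038e-01, -6.42651531e-01,
         7.27578601e+02],
       [ 0.00000000e+00,  0.00000000e+00,  0.00000000e+00,
         1.00000000e+00]])}
top {'vertical_fov': 45.225427517478, 'cx': 255.47499056899545, 'cy': 190.85726466309058, 'pose': array([[ 3.60505411e-04, -9.81507413e-01,  1.91423792e-01,
         3.42943714e+02],
       [-9.99990129e-01,  4.93877252e-04,  4.41557461e-03,
        -1.73509093e+02],
       [-4.42845907e-03, -1.91423494e-01, -9.81497547e-01,
         1.33666277e+03],
       [ 0.00000000e+00,  0.00000000e+00,  0.00000000e+00,
         1.00000000e+00]])}
```

View pics/scene0.png

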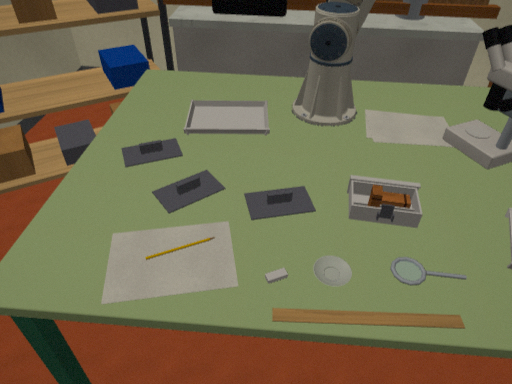

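View pics/top0.png

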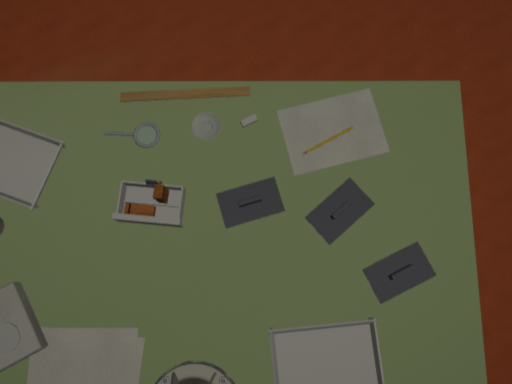

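```bash
python3 - <<'E'
import cv2, numpy as np
s=cv2.imread("pics/scene0.png"); t=cv2.imread("pics/top0.png")
a=cv2.resize(s[165:235,235:430],None,fx=4,fy=4,interpolation=cv2.INTER_CUBIC)
b=cv2.resize(t[170:235,105:295],None,fx=4,fy=4,interpolation=cv2.INTER_CUBIC)
cv2.imwrite("pics/crop0.png",np.vstack([a[:, :760],b]))
E
```

```text
(no output)
```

View pics/crop0.png

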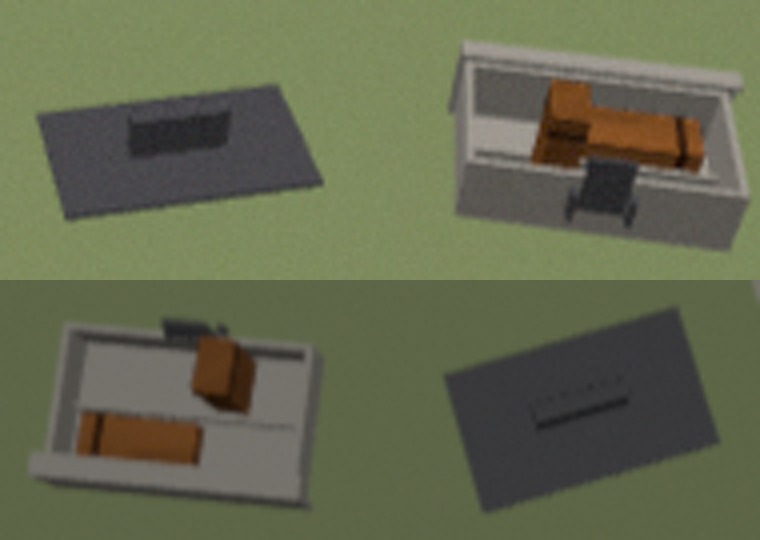

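```bash
python3 - <<'E'
from rig import grab_frame
import cv2, numpy as np
for n,(y0,y1,x0,x1) in {"scene":(170,230,340,428),"top":(173,233,108,192)}.items():
    f=np.mean([grab_frame(n).astype(float) for _ in range(4)],axis=0); np.save(f"pics/{n}_avg.npy",f)
    im=np.clip(f[:,:,::-1]*1.3,0,255).astype(np.uint8)
    c=cv2.resize(im[y0:y1,x0:x1],None,fx=9,fy=9,interpolation=cv2.INTER_CUBIC)
    for x in range(x0,x1):
        if x%10==0:
            cv2.line(c,((x-x0)*9+4,0),((x-x0)*9+4,6),(0,0,255),1); cv2.putText(c,str(x),((x-x0)*9-8,16),0,.35,(0,0,255))
    for y in range(y0,y1):
        if y%10==0:
            cv2.line(c,(0,(y-y0)*9+4),(6,(y-y0)*9+4),(0,0,255),1); cv2.putText(c,str(y),(8,(y-y0)*9+8),0,.35,(0,0,255))
    cv2.imwrite(f"pics/z_{n}.png",c)
E
```

```text
(no output)
```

View pics/z_scene.png

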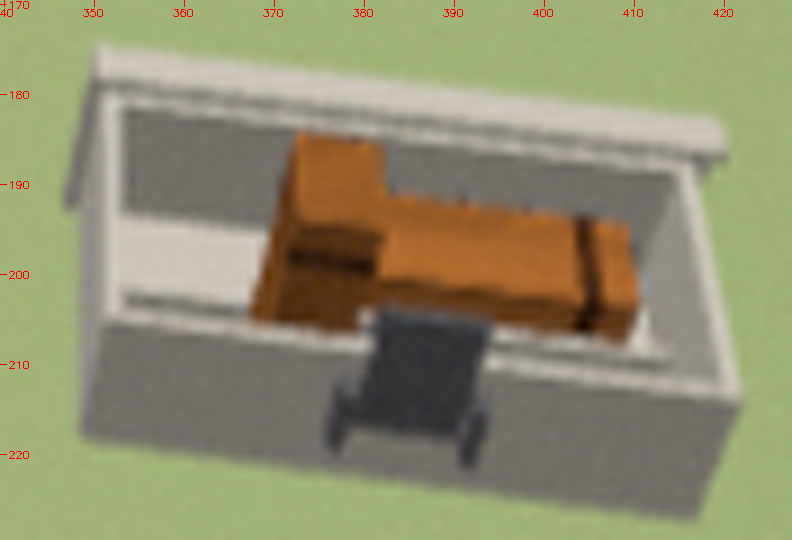

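View pics/z_top.png

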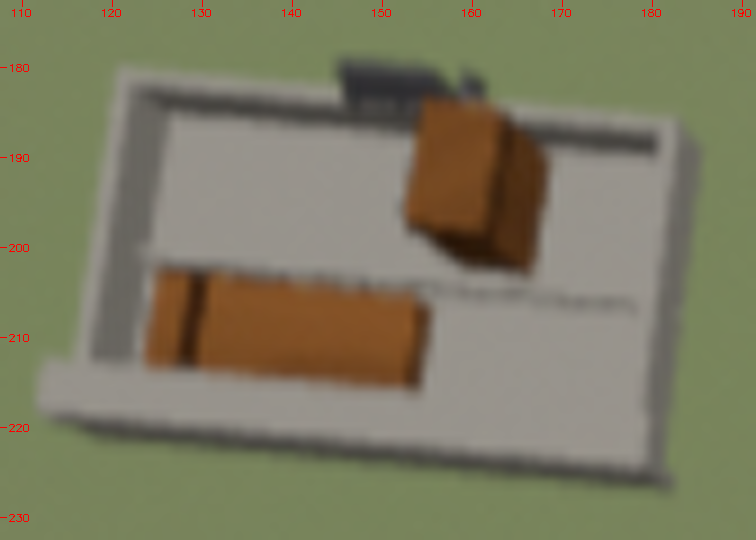

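```bash
cat > h.py <<'E'
import numpy as np, cv2
from rig import camera_params
from scipy.optimize import least_squares
class Cam:
    def __init__(s,n):
        p=camera_params(n); s.f=192/np.tan(np.radians(p['vertical_fov']/2)); s.cx,s.cy=p['cx'],p['cy']; s.T=np.array(p['pose']); s.Ti=np.linalg.inv(s.T)
    def proj(s,P):
        c=np.asarray(P,float)@s.Ti[:3,:3].T+s.Ti[:3,3]; return np.stack([s.cx+s.f*c[...,0]/c[...,2],s.cy+s.f*c[...,1]/c[...,2]],-1)
    def ray(s,uv,z):
        uv=np.atleast_2d(uv).astype(float); d=np.stack([(uv[:,0]-s.cx)/s.f,(uv[:,1]-s.cy)/s.f,np.ones(len(uv))],1)@s.T[:3,:3].T
        o=s.T[:3,3]; return o+d*((z-o[2])/d[:,2])[:,None]
cams={n:Cam(n) for n in("scene","top")}
def quad(mask):
    cs,_=cv2.findContours(mask,cv2.RETR_EXTERNAL,cv2.CHAIN_APPROX_NONE); c=max(cs,key=cv2.contourArea)
    q=cv2.boxPoints(cv2.minAreaRect(c))
    for e in np.linspace(.01,.1,30):
        a=cv2.approxPolyDP(c,e*cv2.arcLength(c,True),True)
        if len(a)==4: q=a[:,0].astype(float); break
    pts=c[:,0].astype(float); L=[]
    for i in range(4):
        a,b=q[i],q[(i+1)%4]; d=(b-a)/np.linalg.norm(b-a); w=pts-a; t=w@d; e=abs(w@np.array([-d[1],d[0]]))
        s=pts[(t>.1*np.linalg.norm(b-a))&(t<.9*np.linalg.norm(b-a))&(e<2)]
        vx,vy,x,y=cv2.fitLine(s.astype(np.float32),cv2.DIST_L2,0,.01,.01).ravel(); L.append(np.cross([x,y,1],[x+vx,y+vy,1]))
    out=[]
    for i in range(4):
        p=np.cross(L[i-1],L[i]); out.append(p[:2]/p[2])
    return np.array(out)
def R2(a): return np.array([[np.cos(a),-np.sin(a)],[np.sin(a),np.cos(a)]])
def pose(P,x): # planar
    P=np.asarray(P,float); o=P.copy(); o[:,:2]=P[:,:2]@R2(x[2]).T+x[:2]; return o
def fit(obs,x0):  # obs: (cam, localpoint, uv)
    def res(x): return np.concatenate([cams[c].proj(pose([p],x))[0]-uv for c,p,uv in obs])
    s=least_squares(res,x0); return s.x,res(s.x).reshape(-1,2)
E
cat > m1.py <<'E'
from h import *
sc=lambda a,b:(340+(a-4)/9,170+(b-4)/9); tp=lambda a,b:(108+(a-4)/9,173+(b-4)/9)
S=[("scene",(54,-90,0),sc(80,437)),("scene",(54,90,0),sc(697,520)),("scene",(54,-90,50),sc(100,323)),("scene",(54,90,50),sc(741,400))]
T=[("top",(54,90,50),tp(121,68)),("top",(54,-90,50),tp(678,118)),("top",(-42,95,64),tp(42,360)),("top",(54,-90,0),tp(697,145))]
for o in (S,T,S+T):
    x,e=fit(o,[550,130,0]); print("box",x.round(3),e.round(1).tolist())
b=x
top=np.array([tp(*p) for p in[(425,98),(500,108),(482,232),(403,222)]])
w=cams["top"].ray(top,90); print("blocktop",w.round(1).tolist()); l=(w[:,:2]-b[:2])@R2(b[2]); print("in box",l.round(1).tolist(),l.mean(0))
for n in("scene","top"):
    f=np.load(f"pics/{n}_avg.npy").astype(np.float32); hsv=cv2.cvtColor(f/255,cv2.COLOR_RGB2HSV)
    m=((hsv[...,1]<.25)&(hsv[...,2]<.42)).astype(np.uint8)
    r=np.zeros_like(m); 
    if n=="scene": r[180:222,238:322]=1
    else: r[173:232,210:292]=1
    m=cv2.morphologyEx(m*r,cv2.MORPH_CLOSE,np.ones((5,5)));print(n,m.sum(),np.median(hsv[(m>0)],axis=0)); q=quad(m); print(q.round(1).tolist())
    w=cams[n].ray(q,10)[:,:2]; print(w.round(1).tolist(),w.mean(0), [np.linalg.norm(w[i]-w[i-1]).round(1) for i in range(4)],[np.degrees(np.arctan2(*(w[i]-w[i-1])[::-1])).round(1) for i in range(4)])
E
python3 m1.py
```

```text
box [ 5.67967e+02  1.33544e+02 -8.70000e-02] [[-0.5, 0.5], [-0.3, 0.2], [0.5, -0.5], [0.3, -0.2]]
box [ 5.63612e+02  1.33690e+02 -8.70000e-02] [[-0.6, 0.1], [-0.0, -0.2], [0.0, -0.1], [0.6, 0.3]]
box [ 5.65232e+02  1.33944e+02 -8.70000e-02] [[-0.4, -0.2], [-0.4, -0.6], [0.5, -1.2], [0.2, -0.9], [-0.7, -0.5], [-0.1, -0.7], [-0.0, -0.7], [0.5, -0.3]]
blocktop [[607.1, 110.7, 90.0], [604.0, 87.5, 90.0], [565.3, 91.5, 90.0], [568.4, 115.8, 90.0]]
in box [[43.7, -19.5], [42.6, -42.9], [3.7, -42.3], [4.7, -17.8]] [ 23.69495416 -30.60606709]
scene 1708 [2.5874991e+02 4.8859864e-02 2.9705882e-01]
[[315.1, 210.2], [304.0, 185.9], [244.0, 193.4], [251.0, 219.0]]
[[600.3, -50.0], [499.4, -79.6], [550.7, -250.3], [651.7, -220.4]] [ 575.5264942  -150.10281821] [np.float64(178.0), np.float64(105.2), np.float64(178.2), np.float64(105.4)] [np.float64(106.8), np.float64(-163.6), np.float64(-73.3), np.float64(16.5)]
top 2290 [2.4666658e+02 4.1666642e-02 2.3137255e-01]
[[273.8, 175.8], [215.5, 193.1], [225.3, 227.8], [284.4, 210.2]]
[[646.9, -221.5], [594.9, -50.4], [493.0, -80.6], [544.4, -251.6]] [ 569.82270665 -151.0211216 ] [np.float64(106.7), np.float64(178.8), np.float64(106.3), np.float64(178.6)] [np.float64(16.4), np.float64(106.9), np.float64(-163.5), np.float64(-73.3)]
```

```bash
cat > t.py <<'E'
from h import *
from rig import r
from scipy.spatial.transform import Rotation as R
BOX=np.array([565.9,133.7,-0.087])
def cur():
    s=r.sense(); return np.array(s['eef_pos']),R.from_euler('xyz',s['tcp_rot']),s
def tool(yaw,tilt=0):
    """tool down; tool y along lid -x dir?; yaw= direction of tool y in world, tilt about tool z (deg)"""
    x=np.array([0,0,-1.]);y=np.array([np.cos(yaw),np.sin(yaw),0]);z=np.cross(x,y)
    return R.from_matrix(np.stack([x,y,z],1))*R.from_rotvec([0,0,np.radians(tilt)])
def b2w(p,b=BOX): return pose([p],b)[0]
def rel(P,Q=None):
    p,q,s=cur(); d=q.inv().apply(np.array(P)-p); rv=np.degrees((q.inv()*Q).as_rotvec()) if Q is not None else np.zeros(3)
    print("shift",d.round(1).tolist(),"rot",rv.round(1).tolist()); return d,rv
E
python3 - <<'E'
from t import *
p,q,s=cur(); print(q.as_matrix().round(3)); 
for y in (-90,90,0):
  print(y); rel(b2w((24,-72,110)),tool(BOX[2]+np.radians(y)))
rel((571.5,-150.6,100),tool(.289)); rel((571.5,-150.6,100),tool(.289+np.pi))
E
```

```text
[[-0.     0.245  0.969]
 [-0.     0.969 -0.245]
 [-1.    -0.    -0.   ]]
-90
shift [121.3, -423.8, 551.0] rot [170.8, 0.0, 0.0]
90
shift [121.3, -423.8, 551.0] rot [-9.2, -0.0, 0.0]
0
shift [121.3, -423.8, 551.0] rot [80.8, 0.0, 0.0]
shift [131.3, -630.8, 591.0] rot [59.2, 0.0, 0.0]
shift [131.3, -630.8, 591.0] rot [-120.8, -0.0, 0.0]
```

drive_tool(rows=[60,-200,250,30,0,0,0,70,-424,551,80.8,0,0,0,70,-424,551,80.8,0,0,0,70,-424,551,80.8,0,0,0,70,-424,551,80.8,0,0,0,70,-424,551,80.8,0,0,0,70,-424,551,80.8,0,0,0,70,-424,551,80.8,0,0,0,70,-424,551,80.8,0,0,0,70,-424,551,80.8,0,0,0], newtons=40)

```text
clock: 1.75
eef_pos: [539.0, 115.7, 168.2]
tcp_rot: [1.946, 1.57, 0.288]
contact_force: [1.5, 0.9, -0.0]
opening: -0.0
```

```bash
python3 - <<'E'
from t import *
rel(b2w((24,-70,130)),tool(BOX[2]))
rel(b2w((24,-70,76)),tool(BOX[2]))
E
```

```text
shift [38.2, 49.2, 49.8] rot [-0.0, -0.0, -0.0]
shift [92.2, 49.2, 49.8] rot [-0.0, -0.0, -0.0]
```

drive_tool(rows=[0,49,50,0,0,0,0,0,49,50,0,0,0,0,40,49,50,0,0,0,0,70,49,50,0,0,0,0,92,49,50,0,0,0,0,92,49,50,0,0,0,0])

```text
clock: 2.5
eef_pos: [581.8, 62.1, 74.8]
tcp_rot: [-1.485, 1.568, 3.14]
contact_force: [0.1, -0.3, 0.2]
opening: -0.001
```

```bash
python3 - <<'E'
from t import *
from rig import grab_frame
rel(b2w((24,-30,76)),tool(BOX[2]))
im=[]
for n,(y0,y1,x0,x1) in {"scene":(130,230,330,440),"top":(150,233,105,215)}.items():
    f=grab_frame(n)[:,:,::-1]
    im.append(cv2.resize(f[y0:y1,x0:x1],(700,280*1),interpolation=cv2.INTER_CUBIC))
    print(n,cams[n].proj(cur()[0]))
cv2.imwrite("pics/p1.png",np.vstack(im))
E
```

```text
shift [-1.2, 1.9, -39.9] rot [0.0, 0.0, 0.2]
scene [360.43022556 190.33163317]
top [172.87017831 192.67752065]
```

View pics/p1.png

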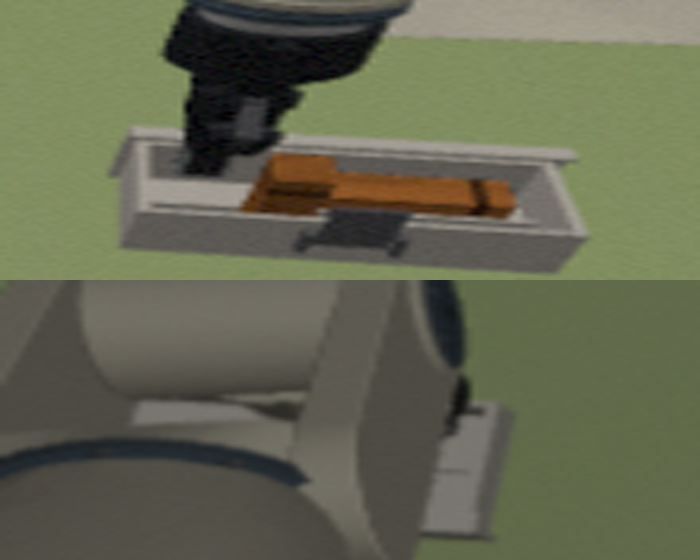

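drive_tool(rows=[0,1,-6,0,0,0,0,0,1,-12,0,0,0,0,0,1,-17,0,0,0,0,0,1,-21,0,0,0,0,0,1,-25,0,0,0,0,0,1,-29,0,0,0,0,0,1,-33,0,0,0,0,0,1,-37,0,0,0,0,0,1,-41,0,0,0,0,0,1,-45,0,0,0,0])

```text
clock: 3.85
eef_pos: [588.6, 107.2, 76.8]
tcp_rot: [2.004, 1.57, 0.346]
contact_force: [0.2, 0.2, -0.5]
opening: 0.0
```

```bash
cat > look.py <<'E'
import sys
from t import *
from rig import grab_frame
def look(name,n="scene",roi=(130,230,330,440),k=6):
    y0,y1,x0,x1=roi; f=grab_frame(n)[:,:,::-1]
    cv2.imwrite(f"pics/{name}.png",cv2.resize(f[y0:y1,x0:x1],None,fx=k,fy=k,interpolation=cv2.INTER_CUBIC))
E
python3 -c "
from look import *
look('p2')"
```

```text
(no output)
```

View pics/p2.png

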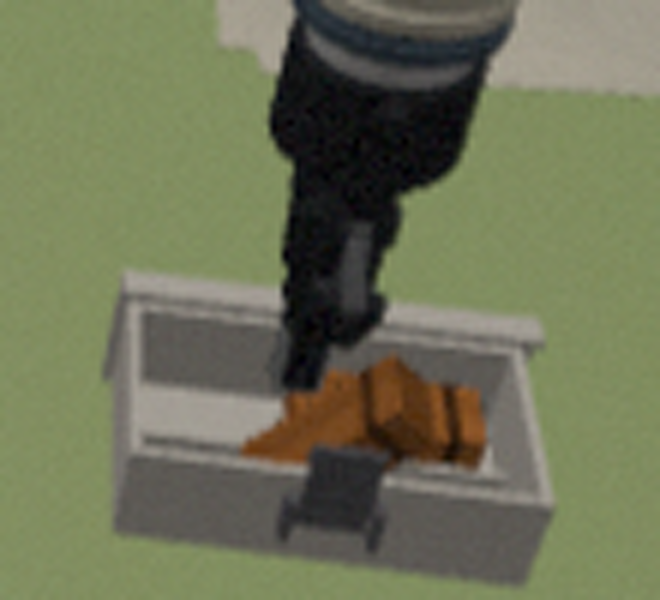

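drive_tool(rows=[-10,0,3,0,0,0,0,-60,0,10,0,0,0,0,-90,0,20,0,0,0,100])

```text
clock: 4.28
eef_pos: [587.6, 87.4, 169.5]
tcp_rot: [1.896, 1.567, 0.239]
contact_force: [0.9, -0.8, 0.6]
opening: 0.198
```

```bash
python3 -c "
from look import *
look('p3')
rel((571.5,-150.6,150),tool(.289))"
```

```text
shift [22.8, 2.8, 237.8] rot [-21.5, -0.0, -0.4]
```

View pics/p3.png

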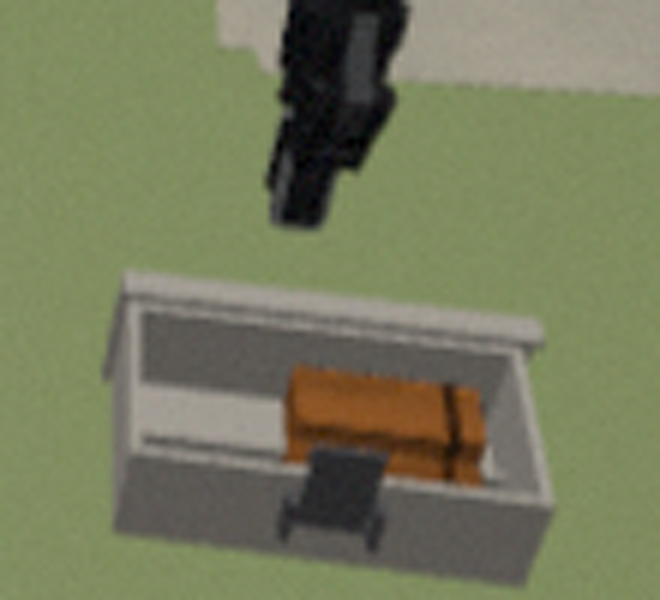

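drive_tool(rows=[0,0,60,-5,0,0,45,0,3,120,-11,0,0,45,20,3,180,-16,0,-0.4,45,40,3,238,-21.5,0,-0.4,45,60,3,238,-21.5,0,-0.4,45,80,3,238,-21.5,0,-0.4,45,80,3,238,-21.5,0,-0.4,45])

```text
clock: 5.2
eef_pos: [570.9, -150.9, 91.9]
tcp_rot: [-2.327, 1.569, 2.673]
contact_force: [0.3, 0.8, 0.6]
opening: 0.449
```

```bash
python3 -c "
from look import *
look('p4','scene',(90,240,220,340),5)
print(cams['scene'].proj(cur()[0]))
rel((571.5,-150.6,15),tool(.289))"
```

```text
[280.15993387 177.46629883]
shift [77.8, -0.2, -0.3] rot [-0.1, -0.0, -0.0]
```

View pics/p4.png

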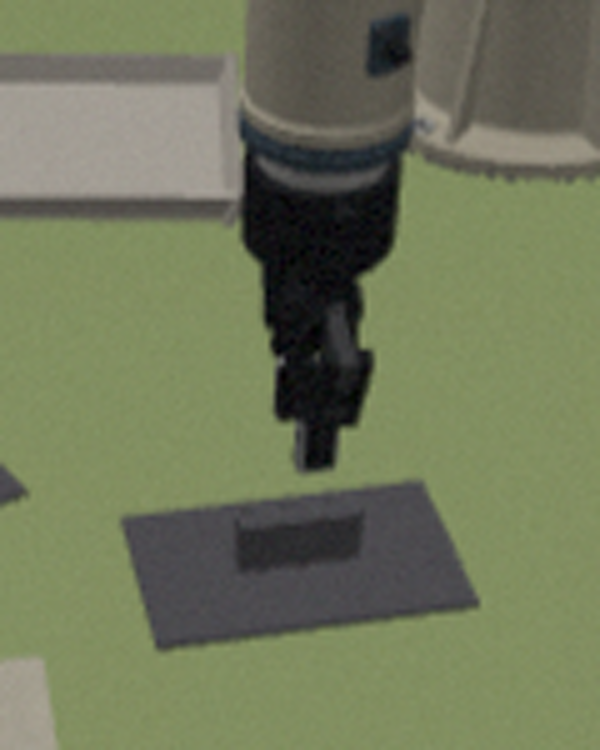

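drive_tool(rows=[30,0,0,0,0,0,45,55,0,0,0,0,0,45,70,0,0,0,0,0,45,77,0,0,0,0,0,45,77,0,0,0,0,0,45])

```text
clock: 5.88
eef_pos: [572.1, -150.9, 16.2]
tcp_rot: [2.106, 1.57, 0.823]
contact_force: [0.6, -0.8, 0.4]
opening: 0.447
```

```bash
python3 -c "
from look import *
look('p5','scene',(130,230,230,330),6)"
```

```text
(no output)
```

View pics/p5.png

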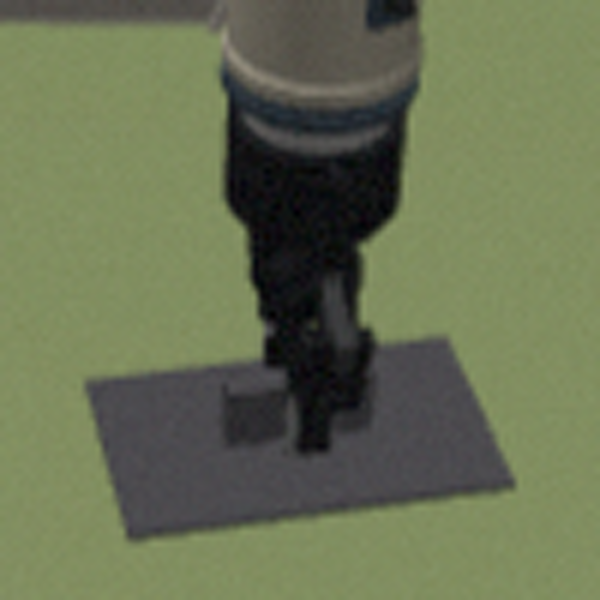

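drive_tool(rows=[0,0,0,0,0,0,0,0,0,0,0,0,0,0,0,0,0,0,0,0,0,0,0,0,0,0,0,0], newtons=70)

```text
clock: 6.42
eef_pos: [572.8, -151.1, 17.5]
tcp_rot: [1.176, 1.569, -0.106]
contact_force: [-1.4, 0.9, 6.2]
opening: 0.152
```

drive_tool(rows=[-15,0,0,0,0,0,0,-45,0,0,0,0,0,0,-80,0,0,0,0,0,0,-110,0,0,0,0,0,0,-130,0,0,0,0,0,0,-130,0,0,0,0,0,0])

```text
clock: 7.18
eef_pos: [573.8, -151.4, 149.9]
tcp_rot: [1.072, 1.565, -0.211]
contact_force: [-0.3, -0.5, -2.1]
opening: 0.149
```

```bash
python3 -c "
from look import *
look('p6','scene',(80,230,220,340),5)
rel(b2w((0,0,150)),tool(BOX[2]))"
```

```text
shift [-1.8, 74.3, -275.1] rot [21.5, 0.1, -0.2]
```

View pics/p6.png

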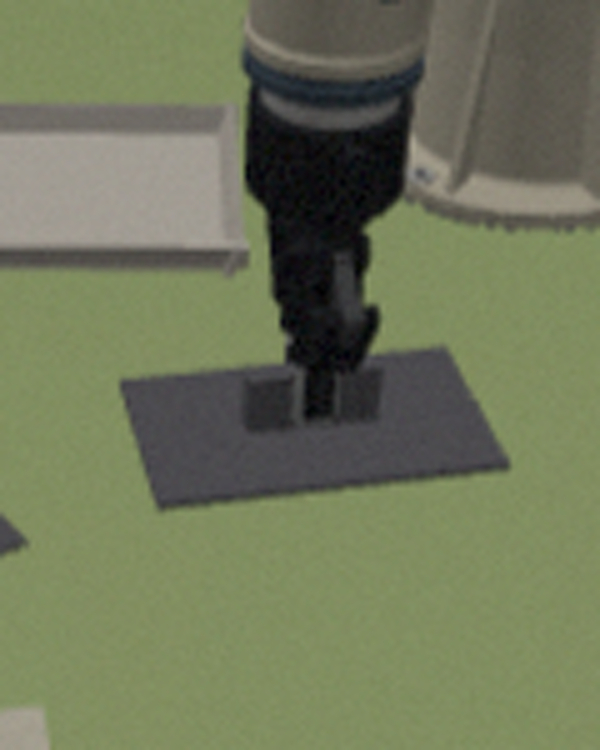

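drive_tool(rows=[-10,0,0,0,0,10,0,-20,0,0,0,0,20,0,-30,0,0,0,0,30,0,-40,0,0,0,0,40,0,-50,0,0,0,0,50,0,-50,0,0,0,0,58,0,-50,0,0,0,0,58,0])

```text
clock: 8.1
eef_pos: [570.9, -143.4, 194.2]
tcp_rot: [1.6, 0.647, 0.328]
contact_force: [-0.5, 1.9, -2.8]
opening: 0.148
```

```bash
python3 -c "
from look import *
look('p7','scene',(60,220,220,340),5)
rel(b2w((0,0,150)),tool(BOX[2]))"
```

```text
shift [93.7, 10.3, -264.1] rot [20.6, -11.6, -52.2]
```

View pics/p7.png

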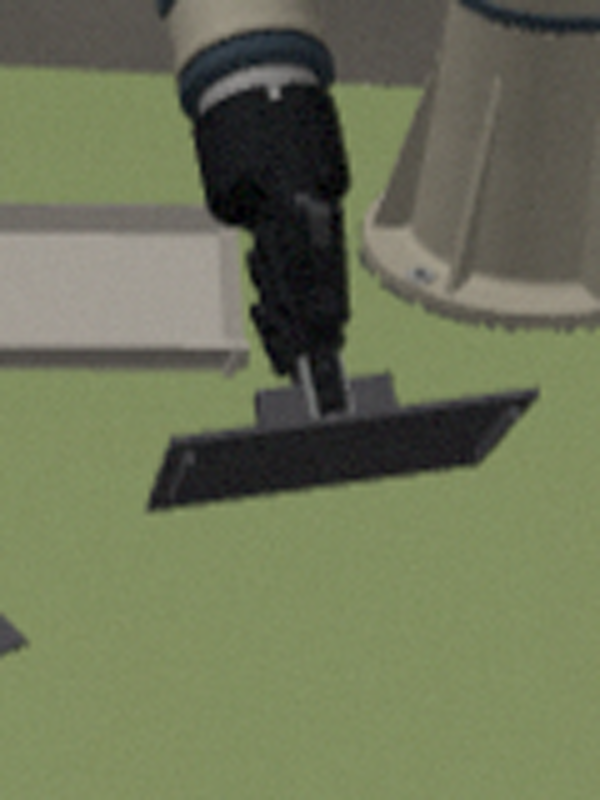

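```bash
python3 - <<'E'
from look import *
roi=(135,170,245,332)
n="scene"; y0,y1,x0,x1=roi; f=grab_frame(n)[:,:,::-1]
im=cv2.resize(np.clip(f[y0:y1,x0:x1].astype(float)*2.2,0,255).astype(np.uint8),None,fx=9,fy=9,interpolation=cv2.INTER_CUBIC)
im2=im.copy()
p,q,s=cur(); M=q.as_matrix(); tx,ty,tz=M.T
O=p+tx*11.5
L=lambda a,b,c:O+a*ty-b*tz-c*tx
def dr(P,c): 
    u=(cams[n].proj(np.array(P))-[x0,y0])*9+4
    for k in u: cv2.circle(im2,tuple(int(v) for v in k),3,c,1)
dr([L(a,b,0) for a in(-53.5,53.5) for b in(-90,90)],(0,255,0))
dr([L(a,b,-6) for a in(-25,40) for b in(-80.5,80.5)],(0,0,255))
dr([L(a,b,-6) for a in(-40,25) for b in(-80.5,80.5)],(255,100,0))
cv2.imwrite("pics/p8.png",np.vstack([im[:300],im2[:300]]))
E
```

```text
(no output)
```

View pics/p8.png

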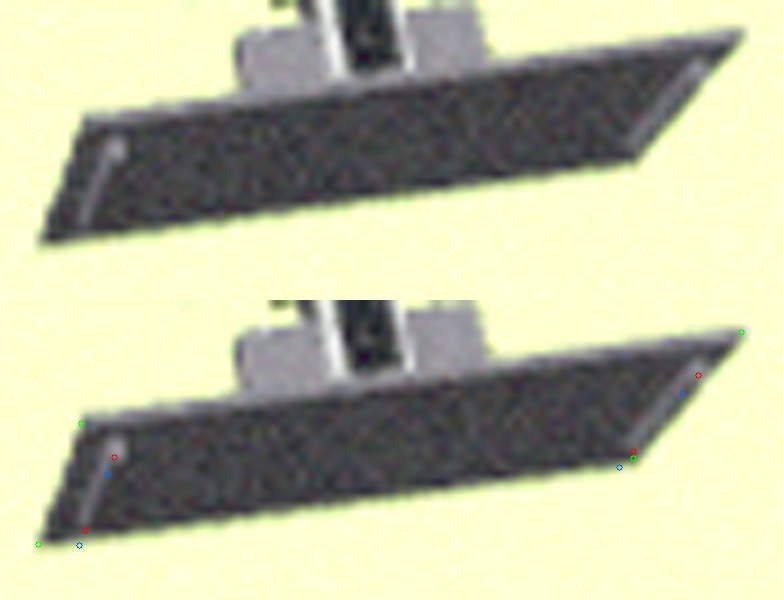

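```bash
cat >> t.py <<'E'
BOX=np.array([567.2,133.5,-0.087])
def tgt(ex,ez,th,ty=0,b=None,yoff=0.8,h=11.5):
    """tcp pose with lid -x bottom edge at box (ex,ez), lid tilt th deg, lid y centre at box y=ty"""
    b=BOX if b is None else b
    t=np.radians(th); lx=np.array([np.cos(t),0,np.sin(t)]); lz=np.array([-np.sin(t),0,np.cos(t)])
    P=np.array([ex,ty-yoff,ez])+53.5*lx+h*lz
    return b2w(P,b),tool(b[2],th)
def edge(b=None,yoff=0.8,h=11.5):
    b=BOX if b is None else b
    p,q,s=cur(); M=q.as_matrix(); O=p+M[:,0]*h-yoff*M[:,2]; 
    f=lambda P:np.append((P[:2]-b[:2])@R2(b[2]),P[2])
    print("E",f(O-53.5*M[:,1]).round(1),"far",f(O+53.5*M[:,1]).round(1),"yaw err",np.degrees(np.arctan2(M[1,1],M[0,1])-b[2]).round(2),"tilt",np.degrees(np.arcsin(M[2,1])).round(2),"lid roll",np.degrees(np.arcsin(-M[2,2])).round(2),"F",s['contact_force'].round(1),"t",s['clock'])
E
python3 - <<'E'
from t import *
edge(); rel(*tgt(-30,110,12))
E
```

```text
E [   3.6 -282.2  142.2] far [  64.4 -259.3  227.2] yaw err 20.63 tilt 52.59 lid roll 1.6 F [ 0.4 -0.9 -2.2] t 8.2
shift [120.1, 8.2, -253.7] rot [18.7, -13.8, -39.8]
```

drive_tool(rows=[10,1,-50,4,-3,-9,0,40,3,-105,8,-6,-18,0,70,5,-160,12,-9,-27,0,100,7,-215,16,-12,-35,0,120,8,-254,18.7,-13.8,-39.8,0,120,8,-254,18.7,-13.8,-39.8,0,120,8,-254,18.7,-13.8,-39.8,0])

```text
clock: 9.07
eef_pos: [561.9, 37.4, 143.4]
tcp_rot: [1.876, 1.18, 0.368]
contact_force: [-0.5, 0.1, -1.9]
opening: 0.15
```

```bash
python3 - <<'E'
from look import *
edge(); rel(*tgt(-33,70,12)); look("p9","scene",(90,235,320,440),5)
E
```

```text
E [-42.6 -99.8 113.5] far [ 56.3 -87.2 152.3] yaw err 7.27 tilt 21.3 lid roll 6.57 F [-0.5  0.1 -1.9] t 9.075
shift [67.9, 5.5, -85.2] rot [7.5, -9.1, -8.8]
```

View pics/p9.png

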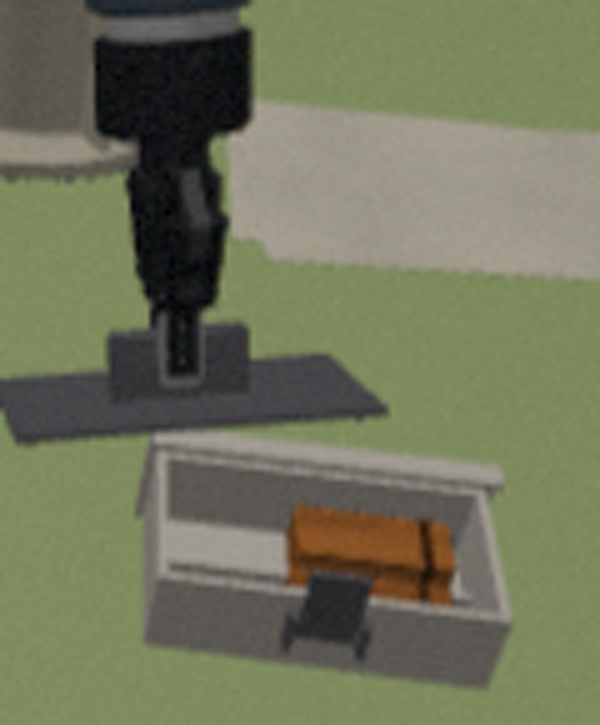

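```bash
python3 - <<'E'
from look import *
rel(*tgt(-30,95,12))
E
```

```text
shift [45.3, 15.1, -85.9] rot [7.1, -9.1, -8.7]
```

drive_tool(rows=[20,8,-43,4,-5,-4,0,45,15,-86,7.1,-9.1,-8.7,0,45,15,-86,7.1,-9.1,-8.7,0,45,15,-86,7.1,-9.1,-8.7,0])

```text
clock: 9.62
eef_pos: [589.7, 134.4, 118.2]
tcp_rot: [1.565, 1.355, -0.093]
contact_force: [-0.0, 0.2, -1.0]
opening: 0.147
```

```bash
cat > m2.py <<'E'
from look import *
import sys
n="scene"; f=np.mean([grab_frame(n).astype(float) for _ in range(2)],0)[:,:,::-1]
y0,y1,x0,x1=(135,232,340,430)
k=8
im=cv2.resize(np.clip(f[y0:y1,x0:x1]*1.5,0,255).astype(np.uint8),None,fx=k,fy=k,interpolation=cv2.INTER_CUBIC)[:600*1]
p,q,s=cur(); M=q.as_matrix(); tx,ty,tz=M.T; O=p+tx*11.5-0.8*tz
L=lambda a,b,c:O+a*ty-b*tz-c*tx
def dr(P,c):
    for u in (cams[n].proj(np.array(P))-[x0,y0])*k+k/2: cv2.circle(im,tuple(int(v) for v in u),3,c,1)
dr([L(a,b,0) for a in(-53.5,53.5) for b in(-90,90)],(0,255,0)); dr([L(a,b,4) for a in(-53.5,53.5) for b in(-90,90)],(0,200,255))
B=lambda a,b,c:b2w((a,b,c))
dr([B(54,b,c) for b in(-90,90) for c in (0,50)],(0,0,255)); dr([B(-42,b,64) for b in(-95,95)],(255,0,0)); dr([B(-49,b,50) for b in(-85,85)]+[B(49,b,50) for b in(-85,85)],(255,0,255))
edge(); cv2.imwrite(f"pics/{sys.argv[1]}.png",im)
E
python3 m2.py p10; python3 -c "
from t import *
rel(*tgt(-34,70,12)); rel(*tgt(-34,53,12))"
```

```text
E [-29.7   0.6  95.2] far [ 74.9   0.7 117.7] yaw err 0.07 tilt 12.15 lid roll -0.06 F [-0.4  0.1 -1.4] t 9.725
shift [23.9, -9.5, 0.7] rot [0.1, 0.0, -0.2]
shift [40.5, -13.0, 0.6] rot [0.1, 0.0, -0.2]
```

View pics/p10.png

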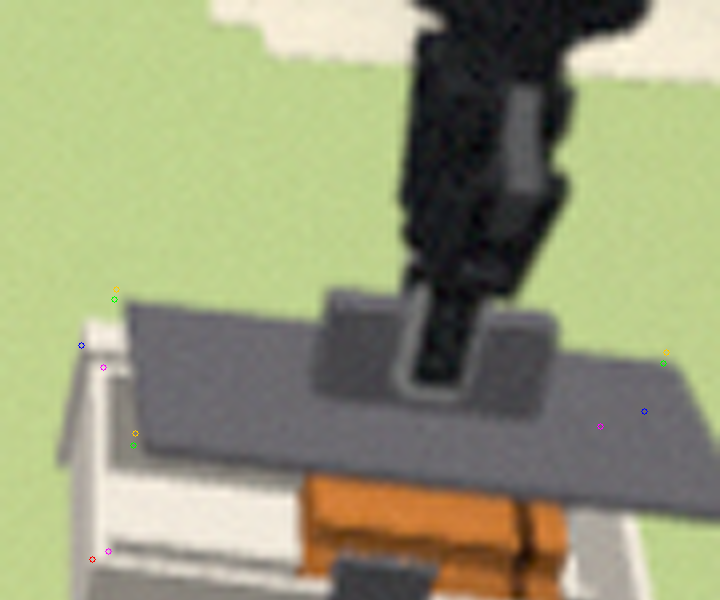

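```bash
python3 m2.py p11; python3 -c "
from rig import r
print(r.sense()['qvel'].round(3))"
```

```text
E [-30.3  -0.7  95.3] far [ 74.4  -0.8 117.7] yaw err -0.05 tilt 12.09 lid roll -0.03 F [-0.6  0.3 -1.2] t 9.825
[-0.015 -0.007  0.005  0.011  0.004 -0.007]
```

View pics/p11.png

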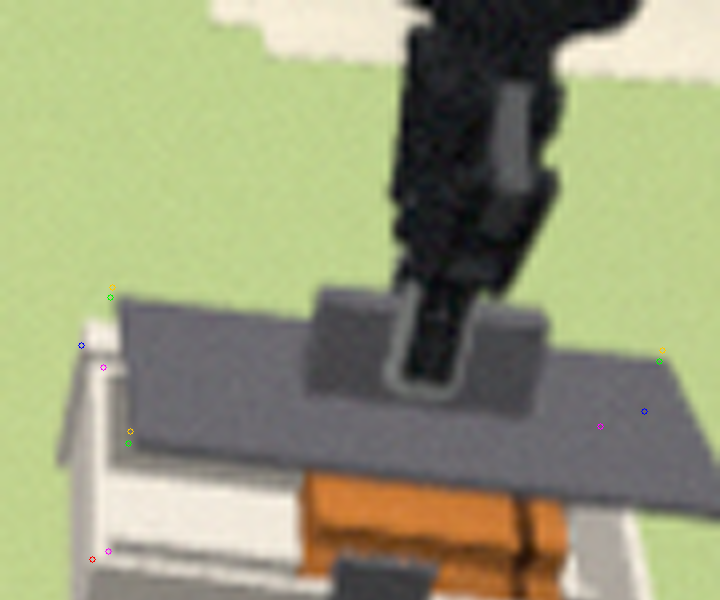

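```bash
cat > m3.py <<'E'
from look import *
n="scene"; f=np.mean([grab_frame(n).astype(float) for _ in range(2)],0)[:,:,::-1]
y0,y1,x0,x1=(165,190,370,415); k=16
im=cv2.resize(np.clip(f[y0:y1,x0:x1]*1.7,0,255).astype(np.uint8),None,fx=k,fy=k,interpolation=cv2.INTER_CUBIC)
p,q,s=cur(); M=q.as_matrix(); tx,ty,tz=M.T; O=p+tx*11.5-0.8*tz
def dr(P,c):
    for u in (cams[n].proj(np.array(P))-[x0,y0])*k+k/2: cv2.circle(im,tuple(int(v) for v in u),3,c,1)
L=lambda a,b,c:O+a*ty-b*tz-c*tx
dr([L(7,b,c) for b in(-35,35) for c in(4,38)],(0,255,255)); dr([L(-7,b,38) for b in(-35,35)],(0,255,0))
dr([p+a*ty+b*tz for a in(7,21.5) for b in(-11,11)],(0,0,255))
edge(); cv2.imwrite("pics/p12.png",im)
E
python3 m3.py
```

```text
E [-30.2  -1.1  95.5] far [ 74.4  -1.3 117.8] yaw err -0.11 tilt 12.08 lid roll -0.01 F [ 0.9  1.2 -2. ] t 9.925
```

View pics/p12.png

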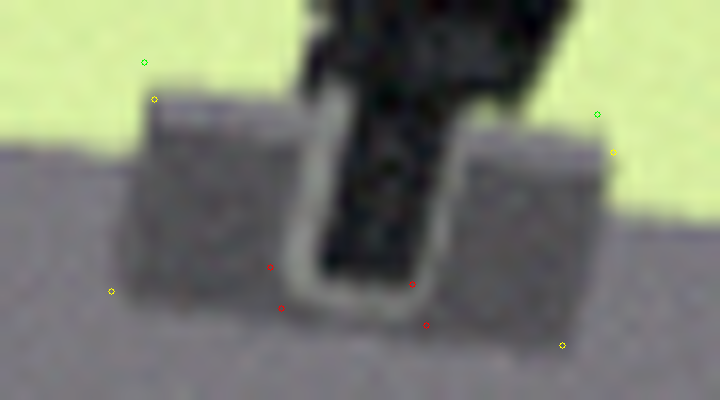

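```bash
sed -i 's/yoff=0.8/yoff=2.0/g; s/h=11.5/h=13.0/g' t.py; sed -i 's/tx\*11.5-0.8\*tz/tx*13-2.0*tz/' m2.py; python3 -c "
from t import *
edge();rel(*tgt(-33,54,12))"
```

```text
E [-29.9   0.1  94. ] far [ 7.470e+01 -1.000e-01  1.164e+02] yaw err -0.11 tilt 12.08 lid roll -0.01 F [ 0.9  1.2 -2. ] t 9.925
shift [38.5, -11.4, 0.0] rot [-0.1, 0.0, -0.1]
```

drive_tool(rows=[15,-4,0,0,0,0,0,28,-8,0,0,0,0,0,38,-11,0,0,0,0,0,38,-11,0,0,0,0,0])

```text
clock: 10.42
eef_pos: [582.9, 129.7, 77.0]
tcp_rot: [1.566, 1.362, -0.094]
contact_force: [-0.1, -0.2, -0.1]
opening: 0.148
```

```bash
python3 m2.py p13
```

```text
E [-32.7   0.1  54.4] far [72.  -0.1 76.7] yaw err -0.11 tilt 12.07 lid roll -0.02 F [-0.6 -0.2 -1.6] t 10.525
```

View pics/p13.png

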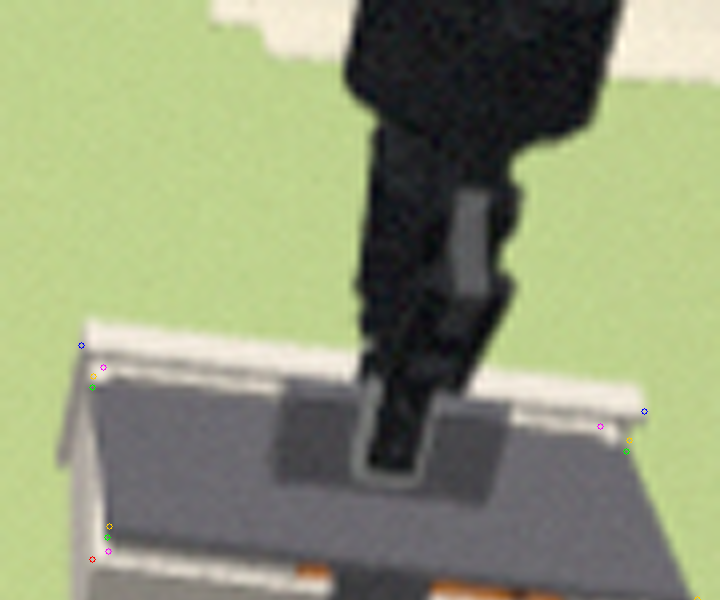

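```bash
python3 -c "
from t import *
for x,z in((-40,52),(-46,51.8),(-50,51.8)): rel(*tgt(x,z,12))"
```

```text
shift [0.8, -7.6, 0.0] rot [-0.1, 0.0, -0.1]
shift [-0.2, -13.6, 0.1] rot [-0.1, 0.0, -0.1]
shift [-1.1, -17.5, 0.1] rot [-0.1, 0.0, -0.1]
```

drive_tool(rows=[1.4,-4,0,0,0,0,0,0.8,-7.6,0,0,0,0,0,0.3,-10.5,0,0,0,0,0,-0.2,-13.5,0,0,0,0,0,-0.2,-13.5,0,0,0,0,0])

```text
clock: 11.15
eef_pos: [570.5, 131.3, 75.7]
tcp_rot: [1.569, 1.36, -0.09]
contact_force: [0.8, -0.5, -1.4]
opening: 0.148
```

```bash
python3 m2.py p14
```

```text
E [-45.8   0.2  51.8] far [58.8  0.  74.2] yaw err -0.1 tilt 12.08 lid roll -0.01 F [ 0.2  1.3 -1.3] t 11.25
```

View pics/p14.png

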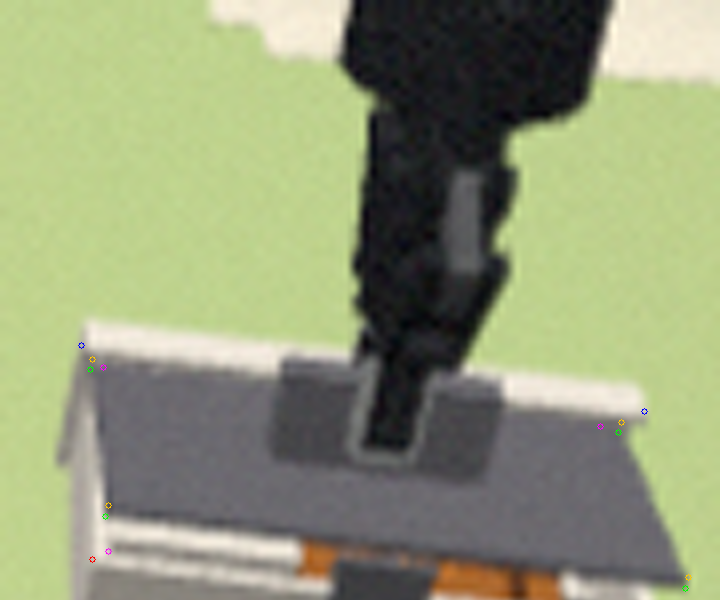

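drive_tool(rows=[-0.4,-2,0,0,0,0,0,-0.8,-4,0,0,0,0,0,-0.8,-4,0,0,0,0,0])

```text
clock: 11.62
eef_pos: [566.5, 131.6, 75.6]
tcp_rot: [1.57, 1.36, -0.09]
contact_force: [-1.2, 0.1, -1.9]
opening: 0.151
```

```bash
python3 -c "
from t import *
edge();rel(*tgt(-53,51.8,12))"
```

```text
E [-50.1   0.2  51.7] far [54.5 -0.  74.1] yaw err -0.1 tilt 12.07 lid roll -0.01 F [-1.2  0.1 -1.9] t 11.625
shift [-0.6, -2.8, 0.1] rot [-0.1, 0.0, -0.1]
```

drive_tool(rows=[-0.3,-1.5,0,0,0,0,0,-0.6,-3,0,0,0,0,0,-0.6,-3,0,0,0,0,0])

```text
clock: 12.0
eef_pos: [563.3, 131.9, 75.6]
tcp_rot: [1.569, 1.36, -0.09]
contact_force: [0.1, -0.9, -1.8]
opening: 0.148
```

drive_tool(rows=[-0.2,-1,0,0,0,0,0,-0.4,-2,0,0,0,0,0,-0.4,-2,0,0,0,0,0])

```text
clock: 12.38
eef_pos: [561.4, 132.1, 75.6]
tcp_rot: [1.57, 1.36, -0.09]
contact_force: [0.7, -0.1, -0.9]
opening: 0.149
```

```bash
python3 m2.py p15
```

```text
E [-55.3   0.2  51.7] far [49.4 -0.  74.1] yaw err -0.1 tilt 12.07 lid roll -0.02 F [ 0.2 -1.6 -0.4] t 12.475
```

View pics/p15.png

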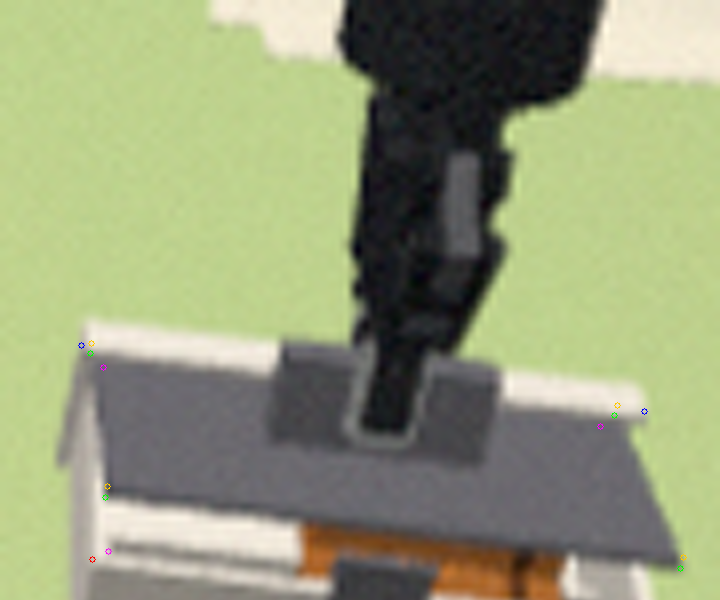

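drive_tool(rows=[-0.2,-1,0,0,0,0,0,-0.3,-1.5,0,0,0,0,0,-0.3,-1.5,0,0,0,0,0])

```text
clock: 12.85
eef_pos: [560.9, 132.2, 76.0]
tcp_rot: [1.572, 1.358, -0.088]
contact_force: [5.4, -2.3, -2.8]
opening: 0.145
```

drive_tool(rows=[-0.2,-1,0,0,0,0,0,-0.3,-1.5,0,0,0,0,0,-0.3,-1.5,0,0,0,0,0])

```text
clock: 13.22
eef_pos: [560.8, 132.2, 76.4]
tcp_rot: [1.574, 1.355, -0.086]
contact_force: [7.0, -3.4, -5.5]
opening: 0.156
```

```bash
sed -i 's/^BOX=np.array(\[567.2,133.5/BOX=np.array([565.3,133.6/' t.py; python3 -c "
from t import *
edge()
for a in((-53.4,51.6,12),(-53.4,51.2,10),(-53.4,51,8)):rel(*tgt(*a))"
```

```text
E [-53.8   0.4  52.2] far [50.7  0.2 75.1] yaw err -0.1 tilt 12.34 lid roll 0.04 F [ 7.  -3.4 -5.5] t 13.225
shift [1.0, 0.4, 0.3] rot [-0.1, -0.0, -0.3]
shift [3.3, 0.7, 0.3] rot [-0.1, -0.0, -2.3]
shift [5.4, 1.0, 0.3] rot [-0.1, -0.0, -4.3]
```

drive_tool(rows=[1.0,0.5,0.3,0,0,-0.3,0,1.0,0.5,0.3,0,0,-0.3,0,3.3,0.8,0.3,0,0,-2.3,0,3.3,0.8,0.3,0,0,-2.3,0])

```text
clock: 13.72
eef_pos: [562.4, 131.8, 73.2]
tcp_rot: [1.575, 1.396, -0.085]
contact_force: [-0.2, -0.4, -0.7]
opening: 0.148
```

```bash
python3 m2.py p16; python3 -c "
from t import *
rel(*tgt(-53.4,51,8)); rel(*tgt(-53.4,51,7)); "
```

```text
E [-53.6   0.   51. ] far [51.8 -0.2 69.7] yaw err -0.11 tilt 10.04 lid roll 0.03 F [ 0.7 -0.8 -0.7] t 13.825
shift [2.0, 0.6, -0.1] rot [-0.1, -0.0, -2.0]
shift [2.9, 0.8, -0.1] rot [-0.1, -0.0, -3.0]
```

View pics/p16.png

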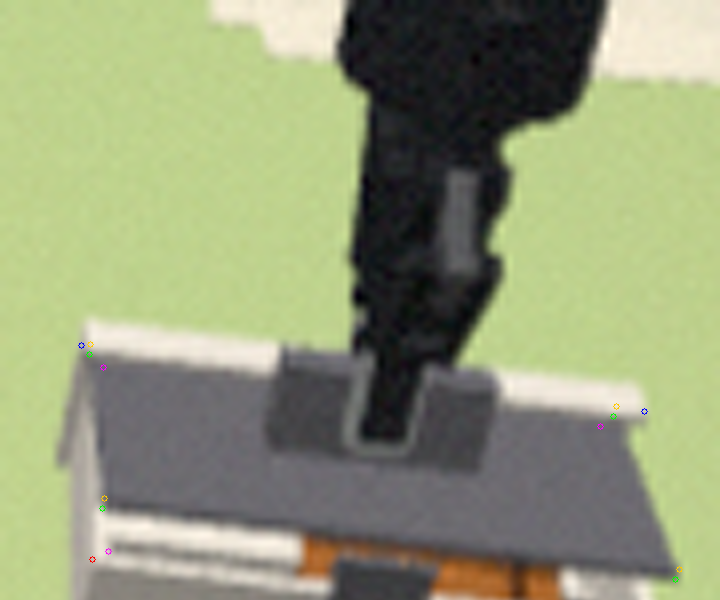

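drive_tool(rows=[1.0,0.3,0.3,0,0,-1,0,2.0,0.6,0.5,0,0,-2,0,2.9,0.8,0.5,0,0,-3,0,2.9,0.8,0.5,0,0,-3,0])

```text
clock: 14.32
eef_pos: [563.1, 131.0, 70.2]
tcp_rot: [1.573, 1.449, -0.087]
contact_force: [-0.5, 0.7, -2.2]
opening: 0.144
```

```bash
python3 -c "
from t import *
edge()
rel(*tgt(-53.4,51,6));rel(*tgt(-53.4,50.5,5)); "
```

```text
E [-53.4  -0.6  50.8] far [52.8 -0.9 63.8] yaw err -0.12 tilt 6.98 lid roll 0.02 F [-0.5  0.7 -2.2] t 14.325
shift [0.7, 0.3, -0.8] rot [-0.1, -0.0, -1.0]
shift [2.1, 0.4, -0.8] rot [-0.1, -0.0, -2.0]
```

drive_tool(rows=[0.6,0.2,0,0,0,-0.5,0,1.2,0.3,0,0,0,-1,0,1.2,0.3,0,0,0,-1,0])

```text
clock: 14.7
eef_pos: [563.7, 131.0, 69.4]
tcp_rot: [1.574, 1.467, -0.086]
contact_force: [-3.1, 0.0, 6.1]
opening: 0.153
```

drive_tool(rows=[0.6,0.2,0,0,0,-0.5,0,1.2,0.3,0,0,0,-1,0,1.2,0.3,0,0,0,-1,0])

```text
clock: 15.08
eef_pos: [564.1, 131.1, 68.7]
tcp_rot: [1.577, 1.484, -0.083]
contact_force: [-4.2, 0.5, 6.5]
opening: 0.146
```

```bash
python3 m2.py p17
```

```text
E [-53.3  -0.5  51.1] far [53.3 -0.8 60.3] yaw err -0.13 tilt 4.95 lid roll 0.03 F [-4.2  0.5  5.9] t 15.175
```

View pics/p17.png

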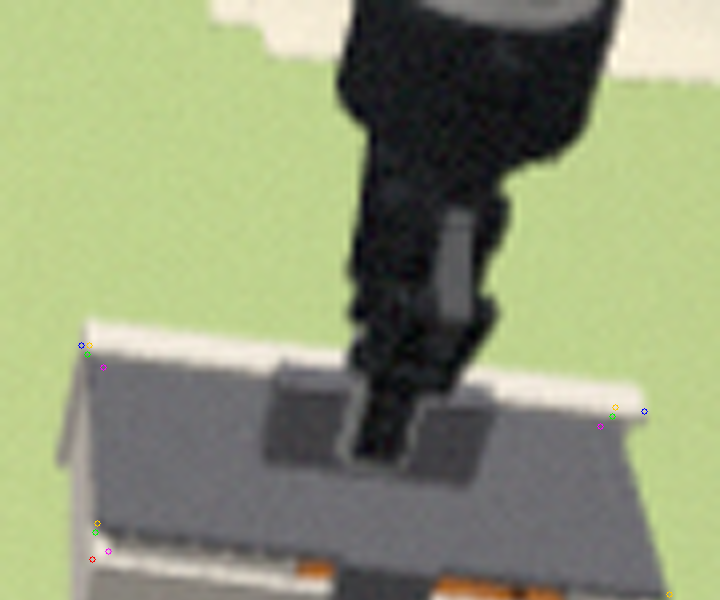

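drive_tool(rows=[0.6,0.1,0,0,0,-0.6,0,1.2,0.2,0,0,0,-1.2,0,1.2,0.2,0,0,0,-1.2,0])

```text
clock: 15.55
eef_pos: [564.2, 131.2, 67.9]
tcp_rot: [1.581, 1.506, -0.079]
contact_force: [-4.1, 1.1, 6.4]
opening: 0.148
```

drive_tool(rows=[0.6,0.1,0,0,0,-0.6,0,1.2,0.2,0,0,0,-1.2,0,1.2,0.2,0,0,0,-1.2,0])

```text
clock: 15.92
eef_pos: [564.5, 131.3, 67.4]
tcp_rot: [1.591, 1.527, -0.069]
contact_force: [-4.6, 0.5, 8.6]
opening: 0.152
```

```bash
python3 -c "
from t import *
edge()"
```

```text
E [-53.5  -0.3  52.1] far [53.4 -0.5 56.7] yaw err -0.13 tilt 2.51 lid roll 0.05 F [-4.6  0.5  8.6] t 15.925
```

drive_tool(rows=[1.0,0.1,0,0,0,-0.6,0,2.0,0.2,0,0,0,-1.2,0,2.0,0.2,0,0,0,-1.2,0])

```text
clock: 16.3
eef_pos: [564.0, 131.4, 65.2]
tcp_rot: [1.614, 1.55, -0.046]
contact_force: [-4.3, 2.0, 1.6]
opening: 0.145
```

drive_tool(rows=[1.0,0.1,0,0,0,-0.6,0,2.0,0.2,0,0,0,-1.2,0,2.0,0.2,0,0,0,-1.2,0])

```text
clock: 16.68
eef_pos: [564.1, 131.3, 63.0]
tcp_rot: [-2.274, 1.57, 2.348]
contact_force: [-3.8, 0.5, 2.8]
opening: 0.147
```

```bash
python3 -c "
from t import *
edge();print(cur()[2]['wrist_torque'])"
```

```text
E [-54.5  -0.3  50. ] far [52.5 -0.5 49.9] yaw err -0.15 tilt -0.05 lid roll 0.04 F [-3.8  0.5  2.8] t 16.675
[ 0.19325524  0.52871946 -0.08947351]
```

```bash
python3 -c "
from look import *
look('p18','scene',(168,232,335,430),8)"
```

```text
(no output)
```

View pics/p18.png

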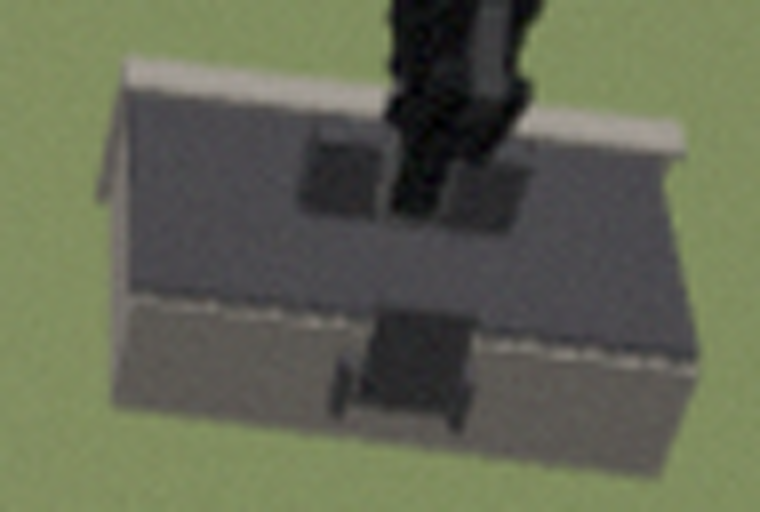

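drive_tool(rows=[1.0,0.2,0,0,0,-0.3,0,1.5,0.3,0,0,0,-0.5,0,1.5,0.3,0,0,0,-0.5,0])

```text
clock: 17.1
eef_pos: [564.8, 131.3, 61.8]
tcp_rot: [-1.66, 1.562, 2.962]
contact_force: [-2.7, 0.5, 4.9]
opening: 0.151
```

```bash
python3 -c "
from t import *
edge();print(cur()[2]['wrist_torque'])"
```

```text
E [-53.9  -0.2  49.3] far [53.1 -0.5 48.4] yaw err -0.14 tilt -0.5 lid roll 0.04 F [-2.7  0.5  4.9] t 17.1
[-0.13172708  0.25421332  0.00708751]
```

drive_tool(rows=[0.7,0.2,0,0,0,0,0,1.5,0.3,0,0,0,0.3,0,1.5,0.3,0,0,0,0.3,0])

```text
clock: 17.48
eef_pos: [564.7, 131.3, 61.5]
tcp_rot: [-1.746, 1.567, 2.877]
contact_force: [-8.8, -0.7, 17.6]
opening: 0.149
```

drive_tool(rows=[0.7,0,0,0,0,0,0,1.5,0,0,0,0,0,0,1.5,0,0,0,0,0,0])

```text
clock: 17.85
eef_pos: [564.7, 131.2, 61.5]
tcp_rot: [-1.741, 1.567, 2.882]
contact_force: [-9.4, -0.9, 19.8]
opening: 0.151
```

drive_tool(rows=[0,0,0,0,0,0,20,0,0,0,0,0,0,40,0,0,0,0,0,0,45,0,0,0,0,0,0,45])

```text
clock: 18.35
eef_pos: [564.7, 131.2, 61.3]
tcp_rot: [-1.719, 1.567, 2.904]
contact_force: [-0.3, 0.8, 0.9]
opening: 0.449
```

drive_tool(rows=[-10,0,0,0,0,0,45,-30,0,0,0,0,0,45,-60,0,0,0,0,0,45,-100,0,0,0,0,0,45,-130,0,0,0,0,0,45,-140,0,0,0,0,0,45])

```text
clock: 19.1
eef_pos: [566.4, 131.3, 203.7]
tcp_rot: [-2.835, 1.569, 1.788]
contact_force: [-0.0, 1.3, 0.4]
opening: 0.449
```

```bash
python3 -c "
from look import *
look('p19','scene',(165,232,335,430),8)"
```

```text
(no output)
```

View pics/p19.png

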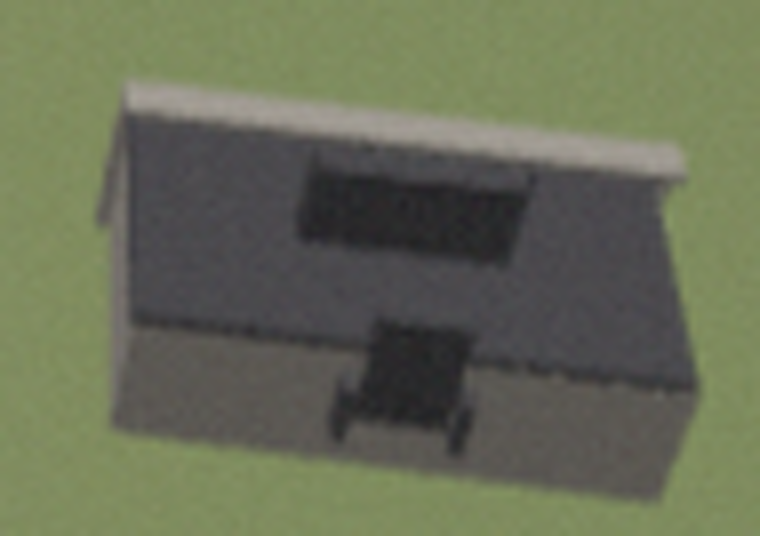

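drive_tool(rows=[-20,-40,40,0,0,0,45,-40,-80,100,0,0,0,45,-40,-100,160,0,0,0,45,-40,-100,220,0,0,0,45,-40,-100,260,0,0,0,45,-40,-100,260,0,0,0,45])

```text
clock: 19.9
eef_pos: [442.5, -121.4, 242.4]
tcp_rot: [-2.095, 1.568, 2.524]
contact_force: [0.2, 0.6, 0.5]
opening: 0.451
```

```bash
python3 - <<'E'
from look import *
a=grab_frame("scene")[:,:,::-1]; b=grab_frame("top")[:,:,::-1]
c1=cv2.resize(b[168:238,100:200],None,fx=4,fy=4,interpolation=cv2.INTER_CUBIC); c2=cv2.resize(a[150:290,235:470],(400,280))
c3=np.hstack([c1[:280],c2]); cv2.imwrite("pics/p20.png",np.vstack([c3,cv2.resize(b[80:250],(800,266))]))
E
```

```text
(no output)
```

View pics/p20.png

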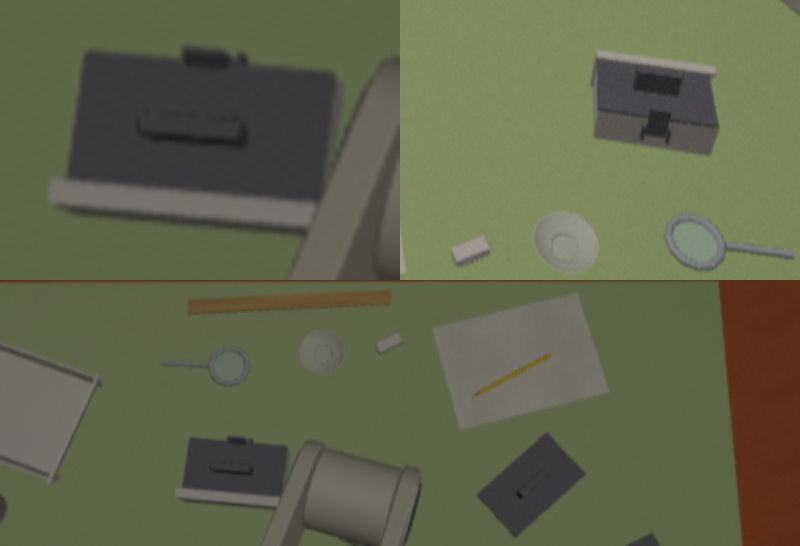

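```bash
python3 -c "
from rig import sign_off
print(sign_off())"
```

```text
the job is handed in; nothing more can be done
None
```

The job is handed in: both blocks lie flat in the box and the grey lid is on, let go and held by the catch. It took about 20 s of the 58 s allowed.

- **Block:** I pushed the standing block over with the shut fingers. A picture then showed it lying flat beside the other one.
- **Lid:** I took the lid nearest the base and tilted it up to see its ribs underneath, which confirmed which edge goes under the hood. I slid that edge in under the hood until it touched, lowered it, and pressed until the catch gave way and the lid met a hard stop. The highest force I read was about 20 N.
- **Last checks:** In the last pictures the lid's front edge matches the box rim at both corners to within about half a pixel. The catch is over the lid and it stayed down after I let go. The dish, hand lens and eraser look untouched, and the arm is clear of everything.

**What disagreed:** the two cameras put the box about 4 mm apart in x, and contact with the hood settled it in between. My picture-based guess of how deep the lid sat in the grip was 1.5 mm off, and the final hard stop showed the original value was right.

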